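# Fit the splined turning handle and open the gate of a soap-pellet dispenser

### The arm

A 6-joint arm with a two-finger parallel gripper is mounted at the origin on the work surface. World frame = base frame: x ahead of the robot, y to its left, z up, the work surface at z = 0. Lengths are in mm, angles in rad, forces in N, time in s.
With the tool pointing down it reaches from about 275 to 1000 mm from the base axis. Payload 8.4 kg.
Tool frame: the origin (TCP) lies between the finger pads; the fingertips stand 22 mm ahead of it and the grasp point (between the pads) lies 3 mm ahead of it; z points along the fingers, y is the line along which they close (so a half turn about z gives the same grasp; the last joint's range is limited). The gripper opens to 85 mm and grips with 20 to 120 N. Pads are 22 mm wide; open, the fingers measure 114 mm over their backs; the gripper's body (76 mm by 85 mm) begins 54 mm behind the grasp point. The pads swing forward as they close: fully open they stand 13 mm farther back than shut.
Start: joints at [-1.162, 0.353, 1.633, -0, 1.155, -0.002], TCP at [249.588, -573.004, 253.281] pointing down, gripper open.
Joint ranges: [-2.63, 2.63], [-0.92, 2.1], [0.06, 2.66], [-1.3, 4.44], [0, 2.69], [-3.02, 3.02]. Speed limits (rad/s): [2.22, 2.22, 2.79, 3.14, 3.14, 3.14].

### API

Orientations are given as [roll, pitch, yaw] about the fixed x, y, z axes, in that order (R = Rz(yaw) Ry(pitch) Rx(roll)).
In Python, from rig import r, grab_frame gives the robot as it stands.
- The arm moves only by the shell command python3 -m inch 'ROWS' [FORCE]. ROWS is JSON, a list of rows, each a list of 7 numbers: the turn, a rotation vector about the tool's x, y, z as a fraction of full scale, then the shift along the tool's x, y, z as a fraction of full scale, then the closure, from 0 (fully open) to 1 (shut). In form: [[rx, ry, rz, dx, dy, dz, fingers], ...]. A call has 1 to 8 rows; each row shifts and turns the commanded pose from where the row before left it, along the tool's axes as they then stand; what a row does not reach is not made up. Full scale, the value 1, is 2.5 cm for a shift and pi rad for a turn. A row lasts 1/12 s, in which the tool goes at most 41.7 mm and 7.16 degrees, less where a joint would pass 70% of its speed; a pose out of reach is approached as far as the arm can. A call with a number of a shift or a turn outside -1 to 1 is refused whole. A call with a gripper value outside its range is refused whole. The fingers move at their own pace and stop on an object; FORCE is the grip in N (left out, the last holds). Time passes only in rows, so rows that do not move let the fingers close. It gives the time, the measured TCP pose, the force, the opening and the grip force at its end, in the units of the state.
- r.sense(): the state, without advancing time (a new reading comes with each control period).
- grab_frame(name): name is "scene" or "top"; returns a dict with "pixels" (480x640x3 uint8, red, green, blue), "z_map" (480x640 float32, mm along the optical axis (not along the pixel's ray), 0 where there is no reading), "vertical_fov" (degrees; the focal length in pixels is half the picture's height over the tangent of half this angle, whatever the lens; pixels are square), "cx", "cy" (the principal point, pixels), "dist" ([k1, k2, p1, p2, k3] as OpenCV has them; the pictures are not rectified), "cam_to_world" (4x4, takes a point from camera to world coordinates). Camera axes: x right, y down, z forward; pixel columns grow to the right and rows downward; lengths in mm; the calibration is good to about 2 mm. A picture is of the moment at which its call begins.
- r.sign_off(): hands the job in; it is judged then, once.
The state is a dict: "clock": time; "qpos": joint angles; "qvel": joint speeds; "joint_efforts": joint torques, N m; "eef_pos": TCP position; "tcp_rot": TCP orientation; "contact_force": force on the tool from outside, world axes, zero at the start; "wrist_torque": the same for the moment, N m; "opening": opening from 0.0 (shut) to 1.0 (fully open); "grasp_force": force on a finger pad.
Only numpy, scipy, OpenCV 4.12 (cv2) and the standard library are available. Lean on these libraries where they do the work, as an engineer would, in place of code of your own. Each camera call takes 0.05 s, during which the arm holds its last target. There are 200 camera calls.

### The job

Get the soap-pellet dispenser ready to run: pick up the loose turning handle, set it on the dispenser's upright splined shaft and turn it until its teeth find the gaps, so that it slides fully home and sits flat on the drive box. Then draw the slide gate out of the hopper's chute until it reaches its end stop, and let go of both. Leave the other things on the table where they are.

Things in the scene. Friction and masses are not known exactly. Their poses are not given: they have to be found in the camera images.
- handle_grip (a point): Centre of the grip bar of the loose turning handle, 70 mm above its underside. It stands upright, socket down: a round aluminium hub 62 mm in diameter, 49 mm high, and across its top a black upright bar 96 mm long (along x), 16 mm thick (y), from 49 to 92 mm above the underside. z is up, on the hub's axis. Mass 0.25 to 0.5 kg.
- handle_mouth (a point): Centre of the hub's underside, axes as handle_grip. The socket opens here: 43 mm deep, bore 48 mm, with four inward teeth 90 degrees apart, on the x and y axes (two in line with the bar), each 10 mm wide, from 1 to 39 mm deep, their tips leaving a 26 mm opening. Resting on the shaft's unmatched teeth this point is 21 mm above stub_foot; fully home, level with it.
- stub_foot (a point): Foot of the dispenser's upright splined steel shaft, on its axis at the flat top of the white drive box, 60 mm above the table: the fully home hub sits on this face, handle_grip 70 mm above this point. Axes are the dispenser's (x to its back, y to the hopper, z up), not the teeth's: the shaft stands at any angle, held by the gearbox against about 0.6 N m.
- stub_nose (a point): Top of that shaft, 40 mm above stub_foot. The shaft: 24 mm core, four outward teeth 90 degrees apart, 8 mm wide, to 42 mm across, flat tops 18 mm below this point; above them a plain round nose, tapered in its last 9 mm, centres the hub. The hub slides down, with little force, only within about 7 degrees of the angle where its teeth face the gaps. No reading gives the shaft's angle.
- gate_grip (a point): Middle of the slide gate's black upright grip, 90 mm above the table: 16 mm thick (along x), 40 mm wide (y), from 28 mm below to 23 mm above this point. The gate is drawn along this point's -x. Its steel plate, 30 mm below this point, runs in +x into the chute under the aluminium hopper, whose front wall is 110 mm behind the shut grip, its top 192 mm above the table.
- gate (a joint): How far the slide gate has been drawn out of the chute, in m: 0 is shut, 0.06 is the end stop. It drags with about 4 N and stays where it is left.

How it is judged (in metres and radians):
On the way, in this order (a step that is already met when the one before it is completed fails the run):
1. the handle is fully home on the splined shaft, the gate not yet drawn (z of handle_grip in the frame of stub_foot below 0.075 m and horizontal distance between handle_grip and stub_foot below 0.006 m and angle between handle_grip's own z axis and vertical below 0.07 rad), for 0.2 s.
2. the gate is drawn to its end stop (value of joint gate above 0.056 m), for 0.2 s.
At the end, for the whole second after the job is handed in: The handle sits on the drive box with its teeth engaged: its grip centre less than 75 mm above the shaft's foot, within 6 mm of the shaft's axis, upright within 4 degrees; the gate is drawn out at least 56 mm of its 60 mm; both at rest (all of step 1 and value of joint gate above 0.056 m and linear speed of handle below 0.02 m/s and velocity of joint gate below 0.01 m/s); the robot touches nothing.
It fails at once if another thing on the table is pushed or knocked more than 4 cm (distance of any of beaker, soap, oil, lye, carton, roll, mould, spatula from where it was at the start of the episode above 0.04 m).
It also fails if it takes over 72 s, if anything falls off the work surface, if the arm or the gripper's body presses on something with over 40 N, if the wrist force passes 120 N, or if a joint passes its speed limit or range.

## Working session

There is one attempt and no reset: what is moved stays moved. The work goes in short steps, Python scripts to look and compute and a shell command to move; the robot and the scene stay as the last step left them, time stands still between calls to the robot, and variables do not carry over. Pictures are saved under pics/ and viewed, at most 10 in all, crops included, and the job is handed in when it is done.

```bash
ls; mkdir -p pics
cat > h.py <<'E'
import numpy as np, cv2
from rig import r, grab_frame
def cam(f):
    fl=240/np.tan(np.radians(f["vertical_fov"])/2)
    return np.array([[fl,0,f["cx"]],[0,fl,f["cy"]],[0,0,1]]),np.array(f["dist"],float),np.array(f["cam_to_world"],float)
def cloud(f):
    K,d,T=cam(f); v,u=np.mgrid[0:480,0:640]
    p=cv2.undistortPoints(np.stack([u,v],-1).reshape(-1,1,2).astype(float),K,d).reshape(480,640,2)
    z=f["z_map"][...,None]
    P=np.concatenate([p*z,z],-1)@T[:3,:3].T+T[:3,3]
    P[f["z_map"]==0]=np.nan
    return P
def save(f,n): cv2.imwrite("pics/"+n,cv2.cvtColor(f["pixels"],cv2.COLOR_RGB2BGR))
E
python3 - <<'E'
from h import *
print(r.sense())
for n in("scene","top"):
    f=grab_frame(n); save(f,n+".png"); np.save(n+".npy",cloud(f)); np.save(n+"_rgb.npy",f["pixels"]); print(n,f["cam_to_world"],f["vertical_fov"],f["dist"])
E
```

```text
pics
{'clock': 0.0, 'qpos': array([-1.16240223e+00,  3.53631768e-01,  1.63415721e+00, -2.11179263e-06,
        1.15519763e+00, -2.37542637e-03]), 'qvel': array([ 0.00184369, -0.0019631 ,  0.00134815, -0.00039284,  0.00051747,
       -0.00038264]), 'joint_efforts': array([-1.98377275e-03, -6.05259490e+01, -3.42066872e+01, -1.40672687e-04,
        9.44063271e-03,  1.47457274e-05]), 'eef_pos': array([ 249.40369799, -572.58293194,  252.56201951]), 'tcp_rot': array([-3.14019870e+00, -1.38040114e-06,  4.10770376e-01]), 'contact_force': array([ 0.39415192, -0.11069372,  0.25304769]), 'wrist_torque': array([ 0.00878593,  0.00302314, -0.00766722]), 'grasp_force': 0.0, 'opening': 1.0021200319252808}
scene [[ 5.17457564e-01  4.73257094e-01 -7.12927340e-01  1.11381779e+03]
 [ 8.55616028e-01 -2.98425673e-01  4.22922368e-01 -3.54060414e+02]
 [-1.26048101e-02 -8.28836438e-01 -5.59348977e-01  5.01027360e+02]
 [ 0.00000000e+00  0.00000000e+00  0.00000000e+00  1.00000000e+00]] 54.77933779827746 [0.00712768 0.         0.         0.         0.        ]
top [[ 1.69552336e-02 -9.97949155e-01  6.17252268e-02  4.91855333e+02]
 [-9.99765718e-01 -1.77520938e-02 -1.23843324e-02 -3.82125809e+01]
 [ 1.34546861e-02 -6.15007864e-02 -9.98016345e-01  8.52215749e+02]
 [ 0.00000000e+00  0.00000000e+00  0.00000000e+00  1.00000000e+00]] 55.03769589110231 [-0.05493366  0.          0.          0.          0.        ]
```

View pics/scene.png

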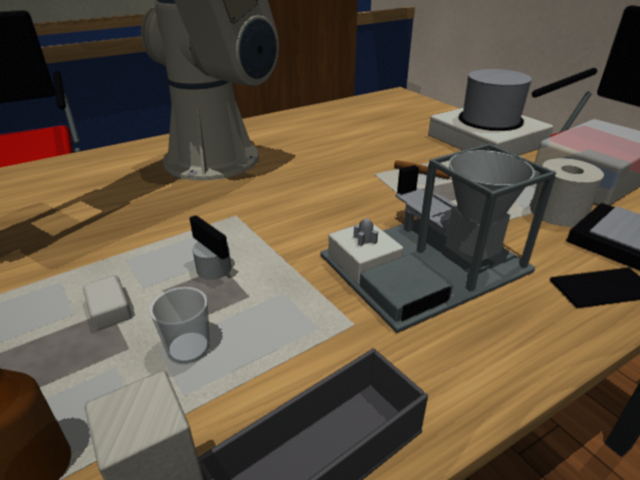

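View pics/top.png

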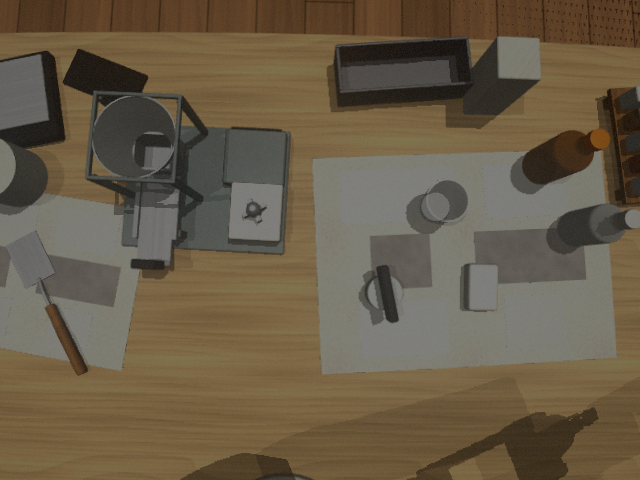

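The scene view shows the handle at (210,248), the shaft at (366,235) and the gate grip at (407,180). In the top view the handle bar is at (387,293), the shaft at (255,210) and the gate grip at (148,265).

Run:
```python
from h import *
P=np.load("top.npy"); C=np.load("top_rgb.npy").astype(int)
S=np.load("scene.npy")
def reg(P,x0,x1,y0,y1,zlo,zhi,n):
    m=np.zeros((480,640),bool); m[y0:y1,x0:x1]=1
    m&=(P[...,2]>zlo)&(P[...,2]<zhi)
    Q=P[m]; rect=cv2.minAreaRect(Q[:,:2].astype(np.float32))
    print(n,len(Q),np.median(Q[:,2]).round(1),Q.mean(0).round(1),rect)
reg(P,350,420,250,340,80,100,'bar top')
reg(P,350,420,250,340,40,56,'hub top')
reg(P,225,295,175,250,55,66,'box top')
reg(P,235,275,190,230,72,88,'teeth')
reg(P,235,275,190,230,92,106,'nose')
reg(P,125,170,250,285,104,120,'gate grip')
reg(P,125,295,85,260,5,20,'base plate')
for n,x0,x1,y0,y1 in(('barS',185,235,210,260),):
    reg(S,x0,x1,y0,y1,80,100,n)
reg(S,350,385,210,250,72,88,'teethS'); reg(S,350,385,210,250,92,106,'noseS'); reg(S,325,405,220,280,56,64,'boxS'); reg(S,390,420,160,195,104,120,'gateS')
im=cv2.imread("pics/top.png")
a=cv2.resize(im[180:240,225:285],(600,600),interpolation=cv2.INTER_CUBIC)[:,:400]
im2=cv2.imread("pics/scene.png")
b=cv2.resize(im2[210:260,335:395],None,fx=6.66,fy=6.66,interpolation=cv2.INTER_CUBIC)
a=cv2.resize(im[190:230,235:275],(400,400),interpolation=cv2.INTER_CUBIC)
out=np.zeros((400,800,3),np.uint8); out[:,:400]=a; out[:b.shape[0],400:400+b.shape[1]]=b[:,:400]
cv2.imwrite("pics/shaft.png",cv2.convertScaleAbs(out,alpha=1.4))
```

```text
bar top 565 91.2 [ 456.2 -169.6   90.8] ((456.2303771972656, -170.62619018554688), (94.6434326171875, 16.759504318237305), 10.41451358795166)
hub top 564 48.7 [ 454.7 -167.    48.8] ((454.8008117675781, -167.81991577148438), (63.55003356933594, 66.3552474975586), 51.953895568847656)
box top 2636 59.5 [592.1  56.1  59.5] ((593.0064697265625, 56.696144104003906), (90.14488220214844, 100.32707977294922), 87.90817260742188)
teeth 139 81.5 [591.1  55.3  80.6] ((593.208984375, 56.16814422607422), (33.90071105957031, 35.04588317871094), 72.11055755615234)
nose 132 95.7 [592.4  55.9  96.3] ((592.8767700195312, 55.819679260253906), (22.9943904876709, 19.95787811279297), 22.717838287353516)
gate grip 258 112.1 [497.3 229.2 111.9] ((497.2201843261719, 230.0942840576172), (41.23762512207031, 16.01329803466797), 87.79122161865234)
base plate 7033 11.5 [625.5 153.8  11.5] ((679.9085693359375, 162.9788818359375), (319.333984375, 306.1033630371094), 87.9154281616211)
barS 446 90.4 [ 465.3 -171.6   88.9] ((458.84136962890625, -170.5404815673828), (96.19651794433594, 16.832529067993164), 11.498456954956055)
teethS 210 80.0 [601.1  52.4  79.5] ((595.6002807617188, 57.42601013183594), (34.31587219238281, 34.412933349609375), 70.77049255371094)
noseS 84 96.1 [598.1  55.6  96.2] ((597.8847045898438, 57.36090850830078), (20.60730743408203, 15.010298728942871), 83.44459533691406)
boxS 1371 59.6 [606.3  49.1  59.6] ((595.8863525390625, 56.4594841003418), (90.951904296875, 101.03854370117188), 88.22156524658203)
gateS 137 110.9 [502.7 227.8 109.9] ((500.0693054199219, 230.14730834960938), (39.26230239868164, 16.611448287963867), 88.78370666503906)
```

View pics/shaft.png

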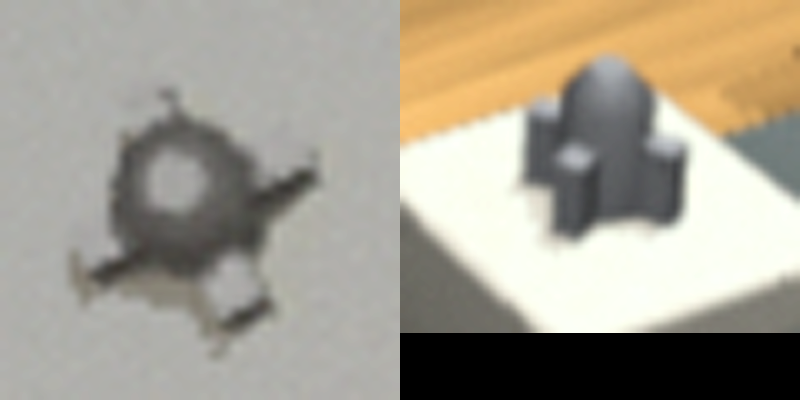

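```bash
cat > plan.py <<'E'
import sys
from h import *
from scipy.spatial.transform import Rotation as R
s=r.sense(); R0=R.from_euler('xyz',s["tcp_rot"])
def to(x,y,z,yawdeg):
    Rt=R.from_euler('xyz',[np.pi,0,np.radians(yawdeg)])
    print("turn/full",((R0.inv()*Rt).as_rotvec()/np.pi).round(4),"shift/full in present axes",(R0.inv().apply(np.array([x,y,z])-s["eef_pos"])/25).round(3),
      "in target axes",(Rt.inv().apply(np.array([x,y,z])-s["eef_pos"])/25).round(3))
print(s["clock"],s["eef_pos"].round(1),np.degrees(s["tcp_rot"]).round(2),"F",s["contact_force"].round(1),"T",s["wrist_torque"].round(2),"open",round(s["opening"],3),"grip",s["grasp_force"],"q",s["qpos"].round(2))
a=list(map(float,sys.argv[1:]))
if a: to(*a)
E
python3 - <<'E'
from h import *
for n in("top","scene"):
    P=np.load(n+".npy").reshape(-1,3); c=np.array([593,56.3]) if n=="top" else np.array([596,57])
    for z0,z1 in((66,88),(78,85)):
        d=P[(P[:,2]>z0)&(P[:,2]<z1)][:,:2]-c; rr=np.hypot(*d.T); d=d[(rr>14.5)&(rr<22)]
        print(n,len(d),np.degrees(np.angle(np.sum(np.exp(4j*np.arctan2(d[:,1],d[:,0]))))/4)%90)
        print(np.histogram(np.degrees(np.arctan2(d[:,1],d[:,0]))%360,36,(0,360))[0])
E
python3 -m inch '[[0,0,0.0353,0,0,0,0],[0,0,0.0353,0,0,0,0],[0,0,0,0.7,-0.89,0,0],[0,0,0,0.7,-0.89,0,0],[0,0,0,0.7,-0.89,0,0],[0,0,0,0.7,-0.89,0,0],[0,0,0,0.7,-0.89,0,0],[0,0,0,0.7,-0.89,0,0]]' 60
python3 -m inch '[[0,0,0,0.7,-0.89,0,0],[0,0,0,0.7,-0.89,0,0],[0,0,0,0.7,-0.89,0,0],[0,0,0,0.7,-0.89,0,0],[0,0,0,0.7,-0.89,0,0],[0,0,0,0.7,-0.89,0,0],[0,0,0,0.7,-0.89,0,0],[0,0,0,0.7,-0.89,0,0]]'
python3 -m inch '[[0,0,0,0.7,-0.89,0,0],[0,0,0,0.7,-0.89,0,0],[0,0,0,0,0,0,0],[0,0,0,0,0,0,0],[0,0,0,0,0,0,0]]'
python3 plan.py 457.5 -170.5 77 10.8
```

```text
top 98 26.95501324091201
[ 0  5  8  8  2  0  0  0  0  0  6  7 11  3  0  0  0  0  0  6  9  9  0  0
  0  0  0  0  8 10  6  0  0  0  0  0]
top 79 27.05458328062381
[0 3 8 8 2 0 0 0 0 0 6 7 9 1 0 0 0 0 0 5 8 5 0 0 0 0 0 0 3 8 6 0 0 0 0 0]
scene 140 26.801042768815986
[ 0 17 21  5  7  0  0  0  0  0  2  0  0  0  0  0  0  0  1  4  8 25  1  0
  0  0  0  1 13 18 17  0  0  0  0  0]
scene 56 26.48951908031947
[0 1 9 3 4 0 0 0 0 0 2 0 0 0 0 0 0 0 1 4 4 9 0 0 0 0 0 1 7 6 5 0 0 0 0 0]
clock: 0.77
eef_pos: [327.9, -420.7, 253.0]
tcp_rot: [-3.141, 0.0, 0.189]
contact_force: [0.7, -0.6, -0.3]
opening: 1.003
grasp_force: 0.0
clock: 1.43
eef_pos: [431.9, -219.6, 253.1]
tcp_rot: [-3.141, 0.0, 0.189]
contact_force: [-0.3, 0.3, -0.1]
opening: 1.003
grasp_force: 0.0
clock: 1.85
eef_pos: [457.4, -170.8, 253.1]
tcp_rot: [3.142, 0.001, 0.19]
contact_force: [0.5, -1.5, 0.2]
opening: 0.999
grasp_force: 0.0
1.85 [ 457.4 -170.8  253.1] [1.800e+02 4.000e-02 1.088e+01] F [ 0.5 -1.5  0.2] T [ 0.01 -0.03  0.07] open 0.999 grip 0.0 q [-0.36  0.14  1.92 -0.    1.08  1.02]
turn/full [0.     0.0002 0.0004] shift/full in present axes [ 0.009 -0.011  7.043] in target axes [ 4.000e-03 -1.100e-02  7.043e+00]
```

```bash
python3 -m inch '[[0,0,0,0,0,0.88,0],[0,0,0,0,0,0.88,0],[0,0,0,0,0,0.88,0],[0,0,0,0,0,0.88,0],[0,0,0,0,0,0.88,0],[0,0,0,0,0,0.88,0],[0,0,0,0,0,0.88,0],[0,0,0,0,0,0.88,0]]'
python3 -m inch '[[0,0,0,0,0,0,0],[0,0,0,0,0,0,0],[0,0,0,0,0,0,1],[0,0,0,0,0,0,1],[0,0,0,0,0,0,1],[0,0,0,0,0,0,1],[0,0,0,0,0,0,1],[0,0,0,0,0,0,1]]' 70
python3 -m inch '[[0,0,0,0,0,0,1],[0,0,0,0,0,0,1],[0,0,0,0,0,0,1],[0,0,0,0,0,0,1],[0,0,0,0,0,0,1],[0,0,0,0,0,0,1],[0,0,0,0,0,0,1],[0,0,0,0,0,0,1]]'
python3 plan.py
```

```text
clock: 2.52
eef_pos: [457.1, -171.9, 76.3]
tcp_rot: [3.141, 0.0, 0.187]
contact_force: [0.4, 0.2, -0.5]
opening: 1.001
grasp_force: 0.0
clock: 3.18
eef_pos: [457.9, -170.7, 77.7]
tcp_rot: [3.141, -0.001, 0.189]
contact_force: [0.7, 2.0, 2.6]
opening: 0.177
grasp_force: 69.4
clock: 3.85
eef_pos: [458.0, -170.7, 77.7]
tcp_rot: [3.141, -0.001, 0.189]
contact_force: [-1.4, 1.5, 6.9]
opening: 0.176
grasp_force: 69.9
3.85 [ 458.  -170.7   77.7] [ 1.7999e+02 -3.0000e-02  1.0830e+01] F [-1.4  1.5  6.9] T [ 0.06  0.1  -0.04] open 0.176 grip 69.87361192703247 q [-0.36  0.4   2.06  0.    0.69  1.02]
```

```bash
python3 -m inch '[[0,0,0,0,0,-0.84,1],[0,0,0,0,0,-0.84,1],[0,0,0,0,0,-0.84,1],[0,0,0,0,0,-0.84,1],[0,0,0,0,0,-0.84,1],[0,0,0,0,0,0,1],[0,0,0,0,0,0,1]]'
python3 -m inch '[[0,0,0.0322,0,0,0,1],[0,0,0.0322,0,0,0,1],[0,0,0.0322,0,0,0,1],[0,0,0.0322,0,0,0,1],[0,0,0.0322,0,0,0,1],[0,0,0,0,0,0,1],[0,0,0,0,0,0,1]]'
python3 plan.py 595 56.5 182 -18.2
python3 - <<'E'
from h import *
for n in("top","scene"):
    f=grab_frame(n); save(f,n+"_lift.png"); np.save(n+"2.npy",cloud(f))
E
```

```text
clock: 4.43
eef_pos: [458.0, -170.8, 182.7]
tcp_rot: [3.141, -0.001, 0.189]
contact_force: [0.7, -0.7, -2.7]
opening: 0.178
grasp_force: 69.2
clock: 5.02
eef_pos: [456.9, -170.4, 180.8]
tcp_rot: [-3.142, 0.002, -0.314]
contact_force: [0.6, -0.7, -2.0]
opening: 0.181
grasp_force: 69.0
5.0167 [ 456.9 -170.4  180.8] [-1.7999e+02  1.4000e-01 -1.7970e+01] F [ 0.6 -0.7 -2. ] T [-0.04  0.02  0.  ] open 0.181 grip 68.9802610874176 q [-0.36  0.23  1.99 -0.    0.92  1.52]
turn/full [-0.      0.0008  0.0013] shift/full in present axes [  2.455 -10.339  -0.051] in target axes [  2.414 -10.348  -0.046]
```

View pics/scene_lift.png

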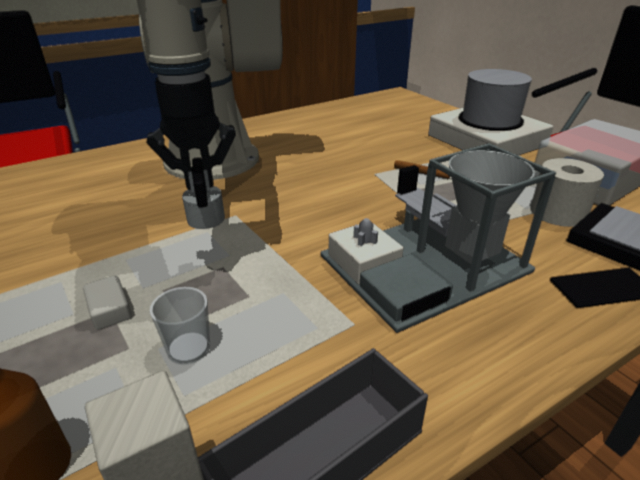

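The handle is held upright, with its hub at (205,208) and clear of the table. I'll carry it above the shaft next.

```bash
python3 -m inch '[[0,0,0,0,0,-0.3,1],[0,0,0,0.2,-0.862,0,1],[0,0,0,0.2,-0.862,0,1],[0,0,0,0.2,-0.862,0,1],[0,0,0,0.2,-0.862,0,1],[0,0,0,0.2,-0.862,0,1],[0,0,0,0.2,-0.862,0,1],[0,0,0,0.2,-0.862,0,1]]'
python3 -m inch '[[0,0,0,0.2,-0.862,0,1],[0,0,0,0.2,-0.862,0,1],[0,0,0,0.2,-0.862,0,1],[0,0,0,0.2,-0.862,0,1],[0,0,0,0.2,-0.862,0,1],[0,0,0,0,0,0,1],[0,0,0,0,0,0,1],[0,0,0,0,0,0,1]]'
python3 plan.py 595 56.5 145 -18.2
python3 - <<'E'
from h import *
f=grab_frame("scene"); save(f,"s3.png"); P=cloud(f)
m=np.zeros((480,640),bool); m[140:270,325:410]=1
im=cv2.imread("pics/s3.png"); cv2.imwrite("pics/s3c.png",cv2.resize(im[150:290,300:440],(560,560),interpolation=cv2.INTER_CUBIC))
# hub side: fit circle to cloud points
from scipy.optimize import least_squares
for z0,z1,rad,n in((110,150,31,'hub'),(84,94,12,'nose')):
    k=m&(P[...,2]>z0)&(P[...,2]<z1)&(np.hypot(P[...,0]-595,P[...,1]-56)<rad+6); Q=P[k][:,:2]
    s=least_squares(lambda c:np.hypot(*(Q-c).T)-rad,[590,56],loss='soft_l1'); print(n,len(Q),s.x,np.abs(s.fun).mean())
E
```

```text
clock: 5.78
eef_pos: [538.6, -37.3, 190.3]
tcp_rot: [-3.141, -0.0, -0.315]
contact_force: [-0.6, -0.4, -3.2]
opening: 0.183
grasp_force: 69.0
clock: 6.45
eef_pos: [594.9, 56.1, 189.8]
tcp_rot: [3.141, 0.001, -0.316]
contact_force: [-0.9, -0.9, -2.9]
opening: 0.177
grasp_force: 69.3
6.45 [594.9  56.1 189.8] [ 1.7997e+02  3.0000e-02 -1.8080e+01] F [-0.9 -0.9 -2.9] T [-0.01  0.01 -0.  ] open 0.177 grip 69.32873010635376 q [ 0.09  0.38  1.75 -0.    1.01  1.98]
turn/full [0.0002 0.0002 0.0007] shift/full in present axes [ 1.000e-03 -1.800e-02  1.792e+00] in target axes [-0.    -0.017  1.792]
hub 781 [594.15607174  57.13704091] 0.706331316299008
nose 85 [593.71759918  58.74370328] 1.1177997114331428
```

View pics/s3c.png

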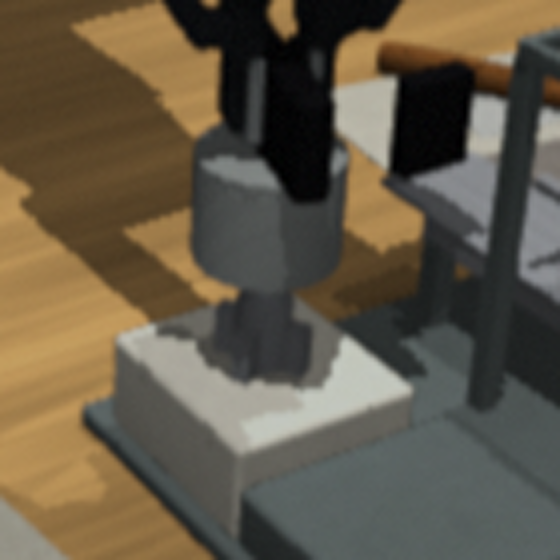

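The hub hangs over the shaft: hub axis at crop (268,220), nose at (268,310), so they line up to about 1 mm. I'll lower it in small steps.

```bash
python3 -m inch '[[0,0,0,0,0,0.2,1],[0,0,0,0,0,0.2,1],[0,0,0,0,0,0.16,1],[0,0,0,0,0,0.16,1],[0,0,0,0,0,0.16,1],[0,0,0,0,0,0.16,1],[0,0,0,0,0,0,1],[0,0,0,0,0,0,1]]'
python3 plan.py
```

```text
clock: 7.17
eef_pos: [595.1, 56.3, 163.4]
tcp_rot: [3.141, 0.001, -0.317]
contact_force: [0.2, 0.4, -3.6]
opening: 0.179
grasp_force: 69.4
7.1667 [595.1  56.3 163.4] [ 1.7998e+02  4.0000e-02 -1.8150e+01] F [ 0.2  0.4 -3.6] T [-0.01  0.01 -0.  ] open 0.179 grip 69.35322403907776 q [ 0.09  0.41  1.77 -0.    0.96  1.98]
```

Free so far, with the nose inside. Next I'll lower past the tooth tops at TCP z of about 159.

```bash
python3 -m inch '[[0,0,0,0,0,0.08,1],[0,0,0,0,0,0.08,1],[0,0,0,0,0,0.08,1],[0,0,0,0,0,0.08,1],[0,0,0,0,0,0,1]]'
python3 plan.py
```

```text
clock: 7.58
eef_pos: [595.0, 56.3, 155.3]
tcp_rot: [3.141, 0.001, -0.317]
contact_force: [-0.4, 0.1, -2.9]
opening: 0.177
grasp_force: 69.4
7.5833 [595.   56.3 155.3] [ 1.7999e+02  3.0000e-02 -1.8150e+01] F [-0.4  0.1 -2.9] T [-0.03  0.03 -0.05] open 0.177 grip 69.3521797657013 q [0.09 0.42 1.78 0.   0.95 1.98]
```

```bash
python3 -m inch '[[0,0,0,0,0,0.1,1],[0,0,0,0,0,0.1,1],[0,0,0,0,0,0.1,1],[0,0,0,0,0,0.1,1],[0,0,0,0,0,0.1,1],[0,0,0,0,0,0.1,1],[0,0,0,0,0,0.04,1],[0,0,0,0,0,0,1]]'
python3 plan.py
```

```text
clock: 8.25
eef_pos: [595.1, 56.3, 139.4]
tcp_rot: [3.141, 0.001, -0.317]
contact_force: [0.3, 0.3, -3.6]
opening: 0.175
grasp_force: 69.4
8.25 [595.1  56.3 139.4] [ 1.7999e+02  3.0000e-02 -1.8150e+01] F [ 0.3  0.3 -3.6] T [0.02 0.01 0.04] open 0.175 grip 69.35377478599548 q [ 0.09  0.44  1.79 -0.    0.92  1.98]
```

Engaged without contact. I'll seat it, release, and back off upward. The fingers retract as they open.

```bash
python3 -m inch '[[0,0,0,0,0,0.04,1],[0,0,0,0,0,0.03,1],[0,0,0,0,0,0,1]]'
python3 -m inch '[[0,0,0,0,0,0,0.6],[0,0,0,0,0,0,0],[0,0,0,0,0,0,0],[0,0,0,0,0,0,0],[0,0,0,0,0,0,0],[0,0,0,0,0,0,0],[0,0,0,0,0,0,0],[0,0,0,0,0,0,0]]'
python3 -m inch '[[0,0,0,0,0,-0.4,0],[0,0,0,0,0,-0.8,0],[0,0,0,0,0,-0.8,0],[0,0,0,0,0,-0.8,0],[0,0,0,0,0,-0.8,0],[0,0,0,0,0,-0.4,0],[0,0,0,0,0,0,0]]'
python3 - <<'E'
from h import *
for n in("top","scene"):
    f=grab_frame(n); save(f,n+"4.png"); P=cloud(f)
    k=(np.hypot(P[...,0]-595,P[...,1]-56)<55)
    z=P[k][:,2]; b=k&(P[...,2]>140)&(P[...,2]<158); h=k&(P[...,2]>100)&(P[...,2]<115)
    print(n,b.sum(),np.median(P[b][:,2]),cv2.minAreaRect(P[b][:,:2].astype(np.float32)) if b.sum()>5 else '',h.sum(),np.median(P[h][:,2]))
    g=(np.hypot(P[...,0]-499,P[...,1]-230)<40)&(P[...,2]>104)&(P[...,2]<120)
    if g.sum()>5: print('gate',cv2.minAreaRect(P[g][:,:2].astype(np.float32)))
im=cv2.imread("pics/scene4.png"); cv2.imwrite("pics/s4c.png",cv2.resize(im[120:290,300:500],(800,580)[:2] and (680,578),interpolation=cv2.INTER_CUBIC))
E
python3 plan.py 498.5 230 225 -92
```

```text
clock: 8.5
eef_pos: [595.3, 56.3, 138.0]
tcp_rot: [3.142, 0.0, -0.317]
contact_force: [-0.6, -0.0, -2.3]
opening: 0.178
grasp_force: 69.4
clock: 9.17
eef_pos: [595.3, 56.3, 138.1]
tcp_rot: [-3.142, -0.0, -0.317]
contact_force: [-0.1, 0.4, 0.4]
opening: 0.999
grasp_force: 0.0
clock: 9.75
eef_pos: [596.7, 56.4, 241.1]
tcp_rot: [-3.14, -0.004, -0.317]
contact_force: [1.1, 0.3, -0.7]
opening: 0.998
grasp_force: 0.0
top 0 nan  1 103.38103072954777
gate ((497.1969299316406, 230.4945068359375), (41.620872497558594, 16.025875091552734), 87.55651092529297)
scene 423 150.57006747969433 ((597.345458984375, 55.270389556884766), (15.788442611694336, 95.28311920166016), 71.73119354248047) 425 108.48491213845199
gate ((501.7905578613281, 229.14439392089844), (39.9259033203125, 15.988080024719238), 86.6163558959961)
9.85 [595.2  56.3 237.9] [-1.800e+02 -1.000e-02 -1.815e+01] F [-0.7  0.2 -0.2] T [ 0.01 -0.    0.01] open 0.997 grip 0.0 q [ 0.09  0.33  1.71 -0.    1.11  1.98]
turn/full [-1.000e-04 -0.000e+00  4.103e-01] shift/full in present axes [-5.838 -5.399  0.516] in target axes [-6.81   4.106  0.517]
  return _methods._mean(a, axis=axis, dtype=dtype,
  ret = ret.dtype.type(ret / rcount)
```

View pics/s4c.png

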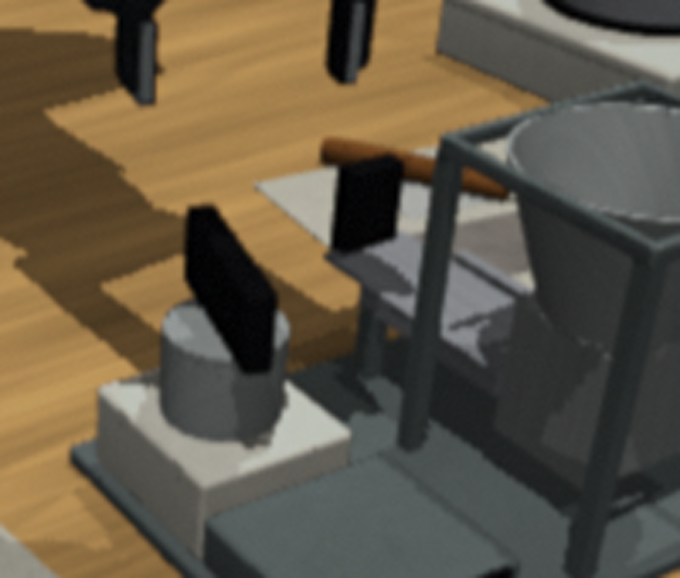

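The handle sits flat on the box: hub top at z 108.5 and bar top at 150.6, with the hub at crop (225,370). The gate grip is at crop (368,205), still shut. I'll turn the gripper and go to the gate.

```bash
python3 -m inch '[[0,0,-0.039,0,0,0,0],[0,0,-0.039,0,0,0,0],[0,0,-0.039,0,0,0,0],[0,0,-0.039,0,0,0,0],[0,0,-0.039,0,0,0,0],[0,0,-0.039,0,0,0,0],[0,0,-0.039,0,0,0,0],[0,0,-0.039,0,0,0,0]]'
python3 -m inch '[[0,0,-0.039,0,0,0,0],[0,0,-0.039,0,0,0,0],[0,0,-0.039,0,0,0,0],[0,0,-0.039,0,0,0,0],[0,0,-0.039,0,0,0,0],[0,0,-0.039,0,0,0,0],[0,0,-0.039,0,0,0,0],[0,0,0,0,0,0,0]]'
python3 plan.py 498.7 230.1 95 87.5
```

```text
clock: 10.52
eef_pos: [594.4, 56.2, 236.2]
tcp_rot: [-3.14, 0.002, 0.669]
contact_force: [0.5, 0.4, -0.2]
opening: 0.998
grasp_force: 0.0
clock: 11.18
eef_pos: [594.4, 56.2, 236.3]
tcp_rot: [-3.139, 0.0, 1.527]
contact_force: [0.3, -0.1, -0.1]
opening: 0.995
grasp_force: 0.0
11.1833 [594.4  56.2 236.3] [-1.7984e+02  2.0000e-02  8.7470e+01] F [ 0.3 -0.1 -0.1] T [-0.02 -0.01 -0.  ] open 0.995 grip 0.0 q [ 0.09  0.33  1.71 -0.    1.11  0.14]
turn/full [-0.0009  0.0001 -0.0001] shift/full in present axes [ 6.783 -4.116  5.66 ] in target axes [ 6.782 -4.129  5.651]
```

```bash
python3 -m inch '[[0,0,0,0.85,-0.515,0,0],[0,0,0,0.85,-0.515,0,0],[0,0,0,0.85,-0.515,0,0],[0,0,0,0.85,-0.515,0,0],[0,0,0,0.85,-0.515,0,0],[0,0,0,0.85,-0.515,0,0],[0,0,0,0.85,-0.515,0,0],[0,0,0,0.83,-0.515,0,0]]'
python3 -m inch '[[0,0,0,0,0,0.8,0],[0,0,0,0,0,0.8,0],[0,0,0,0,0,0.8,0],[0,0,0,0,0,0.8,0],[0,0,0,0,0,0.8,0],[0,0,0,0,0,0.8,0],[0,0,0,0,0,0.8,0],[0,0,0,0,0,0,0]]'
python3 plan.py 498.7 230.1 95 87.5
```

```text
clock: 11.85
eef_pos: [499.6, 231.5, 237.0]
tcp_rot: [-3.14, 0.001, 1.516]
contact_force: [1.1, -0.5, 0.7]
opening: 1.002
grasp_force: 0.0
clock: 12.52
eef_pos: [498.0, 229.4, 93.8]
tcp_rot: [-3.135, 0.003, 1.517]
contact_force: [0.1, -0.1, -0.8]
opening: 0.999
grasp_force: 0.0
12.5167 [498.  229.4  93.8] [-179.63    0.19   86.92] F [ 0.1 -0.1 -0.8] T [ 0.    0.07 -0.03] open 0.999 grip 0.0 q [0.43 0.44 1.92 0.   0.79 0.48]
turn/full [-0.0021  0.0011 -0.0032] shift/full in present axes [ 0.029  0.027 -0.048] in target axes [ 0.029  0.028 -0.047]
```

```bash
python3 -m inch '[[0,0,0,0,0,0,1],[0,0,0,0,0,0,1],[0,0,0,0,0,0,1],[0,0,0,0,0,0,1],[0,0,0,0,0,0,1],[0,0,0,0,0,0,1],[0,0,0,0,0,0,1],[0,0,0,0,0,0,1]]' 50
python3 -m inch '[[0,0,0,0,-0.2,0,1],[0,0,0,0,-0.3,0,1],[0,0,0,0,-0.35,0,1],[0,0,0,0,-0.35,0,1],[0,0,0,0,-0.35,0,1],[0,0,0,0,-0.35,0,1],[0,0,0,0,-0.3,0,1],[0,0,0,0,-0.12,0,1]]'
python3 plan.py
```

```text
clock: 13.18
eef_pos: [500.9, 230.9, 98.9]
tcp_rot: [3.141, -0.0, 1.522]
contact_force: [-2.4, -0.8, 7.3]
opening: 0.182
grasp_force: 48.6
clock: 13.85
eef_pos: [449.5, 233.0, 99.1]
tcp_rot: [3.127, -0.001, 1.525]
contact_force: [48.9, -24.3, -30.8]
opening: 0.179
grasp_force: 54.2
13.85 [449.5 233.   99.1] [ 1.7914e+02 -6.0000e-02  8.7370e+01] F [ 48.9 -24.3 -30.8] T [-3.56 -5.92  0.09] open 0.179 grip 54.24447298049927 q [ 0.48  0.38  2.02 -0.01  0.73  0.53]
```

Resistance appeared before the full travel, so I'll look before pulling further.

```bash
python3 -m inch '[[0,0,0,0,0,0,1],[0,0,0,0,0,0,1]]'
python3 plan.py
python3 - <<'E'
from h import *
f=grab_frame("scene"); save(f,"s5.png"); im=cv2.imread("pics/s5.png"); cv2.imwrite("pics/s5c.png",cv2.resize(im[80:280,320:540],(660,600),interpolation=cv2.INTER_CUBIC))
E
```

```text
clock: 14.02
eef_pos: [449.6, 233.0, 99.0]
tcp_rot: [3.128, -0.001, 1.524]
contact_force: [33.5, -18.6, -18.1]
opening: 0.18
grasp_force: 53.6
14.0167 [449.6 233.   99. ] [ 1.7925e+02 -6.0000e-02  8.7290e+01] F [ 33.5 -18.6 -18.1] T [-2.53 -3.81  0.21] open 0.18 grip 53.63700985908508 q [ 0.48  0.38  2.02 -0.01  0.74  0.53]
```

View pics/s5c.png

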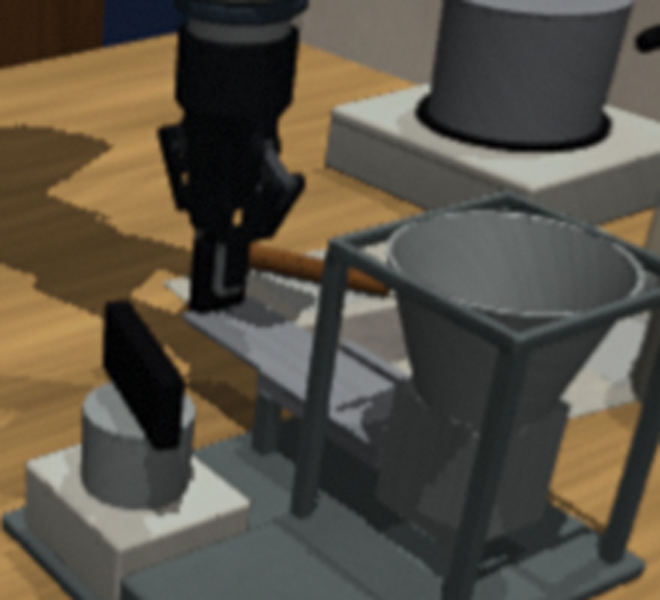

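The gate is about 51 mm out with the fingers still on its grip at crop (217,285). Side load in y and z may be binding it, so I'll relax that and then keep pulling.

```bash
python3 -m inch '[[0,0,0,-0.06,0,0.06,1],[0,0,0,-0.06,0,0.06,1],[0,0,0,0,0,0,1]]'
python3 plan.py
python3 -m inch '[[0,0,0,0,-0.08,0,1],[0,0,0,0,-0.08,0,1],[0,0,0,0,0,0,1],[0,0,0,0,0,0,1]]'
python3 plan.py
```

```text
clock: 14.32
eef_pos: [449.8, 232.8, 98.8]
tcp_rot: [3.128, -0.006, 1.522]
contact_force: [17.4, -1.9, 17.4]
opening: 0.179
grasp_force: 57.8
14.3167 [449.8 232.8  98.8] [179.21  -0.35  87.19] F [17.4 -1.9 17.4] T [-0.56 -1.56  0.43] open 0.179 grip 57.82005071640015 q [ 0.48  0.38  2.02 -0.    0.73  0.53]
clock: 14.65
eef_pos: [449.6, 232.9, 98.8]
tcp_rot: [3.12, -0.007, 1.523]
contact_force: [38.0, -10.7, 1.8]
opening: 0.182
grasp_force: 62.2
14.65 [449.6 232.9  98.8] [178.78  -0.39  87.28] F [ 38.  -10.7   1.8] T [-1.81 -4.18  0.24] open 0.182 grip 62.238192558288574 q [ 0.48  0.37  2.02 -0.01  0.72  0.53]
```

Run:
```python
from h import *
for n in("top","scene"):
    P=np.load(n+".npy"); 
    k=(P[...,2]>182)&(P[...,2]<202)&(P[...,0]>540)&(P[...,0]<900)&(P[...,1]>100)&(P[...,1]<380); Q=P[k]
    print(n,len(Q),np.median(Q[:,2]),cv2.minAreaRect(Q[:,:2].astype(np.float32)))
    # plate strip & front chute wall, along gate axis near y=230-0.04*dx
    lat=np.abs(P[...,1]-(230-0.041*(P[...,0]-498)))<15
    k=lat&(P[...,0]>470)&(P[...,0]<760)
    Q=P[k]
    for x in range(470,760,10):
        q=Q[(Q[:,0]>=x)&(Q[:,0]<x+10)]
        if len(q): print(x,len(q),np.percentile(q[:,2],[5,50,95]).round(0),end='; ')
    print()
f=grab_frame("top"); save(f,"t6.png"); P=cloud(f); 
im=cv2.imread("pics/t6.png"); a=cv2.imread("pics/top.png")
cv2.imwrite("pics/t6c.png",cv2.resize(np.hstack([a[80:320,80:230],im[80:320,80:230]]),(750,600)))
```

```text
top 2640 189.81853763664054 ((684.5150146484375, 223.9244384765625), (135.85104370117188, 135.1242218017578), 88.23715209960938)
470 82 [-3. -1.  2.]; 480 94 [ -3.  -0. 111.]; 490 147 [ -2. 112. 114.]; 500 116 [ -0. 109. 114.]; 510 119 [-1. 61. 64.]; 520 116 [-0. 61. 64.]; 530 109 [59. 61. 64.]; 540 95 [59. 62. 64.]; 550 97 [59. 61. 64.]; 560 101 [60. 62. 64.]; 570 103 [60. 62. 64.]; 580 88 [60. 61. 64.]; 590 98 [59. 61. 64.]; 600 102 [60. 62. 64.]; 610 137 [ 60.  62. 192.]; 620 191 [ 60. 174. 192.]; 630 143 [ 60.  62. 172.]; 640 68 [ 60. 126. 144.]; 650 132 [ 60.  87. 113.]; 660 16 [60. 62. 63.]; 670 62 [60. 62. 64.]; 680 78 [59. 62. 64.]; 690 96 [59. 62. 64.]; 700 17 [60. 62. 64.]; 710 297 [ 35.  93. 117.]; 720 204 [119. 132. 146.]; 730 245 [145. 161. 176.]; 740 198 [175. 188. 192.]; 750 14 [ 11. 190. 192.]; 
scene 2092 188.31211073950598 ((685.8701171875, 223.7372589111328), (136.18359375, 136.1809539794922), 87.74858093261719)
470 29 [-1. -0.  2.]; 480 39 [-1. -0.  1.]; 490 55 [ -1.   1. 113.]; 500 326 [  1.  87. 112.]; 510 39 [-0. 61. 63.]; 520 40 [60. 62. 63.]; 530 51 [11. 61. 63.]; 540 52 [11. 37. 63.]; 550 28 [11. 12. 62.]; 560 16 [11. 61. 63.]; 570 43 [11. 60. 63.]; 580 72 [10. 61. 63.]; 590 87 [11. 61. 63.]; 600 87 [11. 13. 63.]; 610 83 [11. 60. 63.]; 620 192 [ 12. 182. 191.]; 630 201 [ 61. 165. 176.]; 640 14 [ 11.  12. 150.]; 650 8 [11. 12. 13.]; 660 10 [11. 12. 12.]; 670 8 [10. 11. 13.]; 680 14 [10. 11. 13.]; 690 9 [10. 11. 13.]; 700 13 [11. 12. 13.]; 710 375 [ 12.  65. 102.]; 720 196 [ 11. 117. 137.]; 730 223 [ 11. 145. 164.]; 740 145 [ 10. 165. 191.]; 750 186 [  1.  13. 191.];
```

View pics/t6c.png

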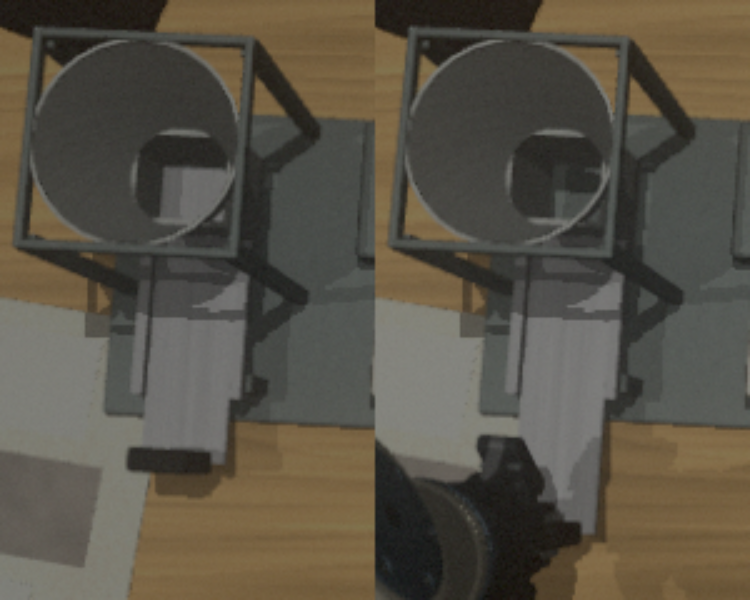

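The plate end moved from crop row 462 to 537, about 51 mm. The initial grip-to-hopper distance was about 118 mm rather than 110, so the gate may have started about 8 mm open. I'll check by backing off and pulling again.

```bash
python3 -m inch '[[0,0,0,0,0.3,0,1],[0,0,0,0,0.3,0,1],[0,0,0,0,0.2,0,1],[0,0,0,0,0.2,0,1],[0,0,0,0,0,0,1],[0,0,0,0,0,0,1]]'
python3 plan.py
python3 -m inch '[[0,0,0,0,-0.2,0,1],[0,0,0,0,-0.2,0,1],[0,0,0,0,0,0,1],[0,0,0,0,0,0,1]]'
python3 plan.py
```

```text
clock: 15.2
eef_pos: [467.7, 232.1, 98.7]
tcp_rot: [3.133, -0.005, 1.521]
contact_force: [1.7, 3.5, 26.9]
opening: 0.184
grasp_force: 57.4
15.2 [467.7 232.1  98.7] [179.51  -0.3   87.17] F [ 1.7  3.5 26.9] T [0.44 0.26 0.51] open 0.184 grip 57.40517020225525 q [0.46 0.4  1.98 0.   0.75 0.51]
clock: 15.53
eef_pos: [457.2, 232.5, 98.7]
tcp_rot: [3.134, -0.005, 1.522]
contact_force: [-0.0, 2.9, 29.5]
opening: 0.178
grasp_force: 57.7
15.5333 [457.2 232.5  98.7] [179.54  -0.29  87.18] F [-0.   2.9 29.5] T [0.38 0.43 0.52] open 0.178 grip 57.74669945240021 q [0.47 0.39 2.   0.   0.74 0.52]
```

```bash
python3 -m inch '[[0,0,0,0,0,-0.1,1],[0,0,0,0,0,0,1],[0,0,0,0,-0.14,0,1],[0,0,0,0,-0.12,0,1],[0,0,0,0,0,0,1]]'
python3 plan.py
python3 -m inch '[[0,0,0,0,-0.1,0,1],[0,0,0,0,0,0,1],[0,0,0,0,-0.06,0,1],[0,0,0,0,0,0,1]]'
python3 plan.py
```

```text
clock: 15.95
eef_pos: [449.9, 232.7, 98.8]
tcp_rot: [3.135, -0.005, 1.522]
contact_force: [7.0, 9.0, -2.3]
opening: 0.185
grasp_force: 54.3
15.95 [449.9 232.7  98.8] [179.62  -0.26  87.18] F [ 7.   9.  -2.3] T [ 1.13 -0.8   0.5 ] open 0.185 grip 54.260594844818115 q [0.47 0.38 2.01 0.   0.74 0.52]
clock: 16.28
eef_pos: [449.8, 232.8, 98.9]
tcp_rot: [3.128, -0.005, 1.522]
contact_force: [25.2, 2.6, -17.4]
opening: 0.181
grasp_force: 54.0
16.2833 [449.8 232.8  98.9] [179.23  -0.31  87.23] F [ 25.2   2.6 -17.4] T [ 0.18 -2.96  0.38] open 0.181 grip 54.03560400009155 q [ 0.48  0.38  2.02 -0.    0.73  0.53]
```

It stops sharply at the same place after sliding freely, so this is the end stop. I'll unload the pull, release and rise.

```bash
python3 -m inch '[[0,0,0,0,0.1,0.06,1],[0,0,0,0,0,0,1]]'
python3 -m inch '[[0,0,0,0,0,0,0.5],[0,0,0,0,0,0,0],[0,0,0,0,0,0,0],[0,0,0,0,0,0,0],[0,0,0,0,0,0,0],[0,0,0,0,0,0,0],[0,0,0,0,0,0,0]]'
python3 -m inch '[[0,0,0,0,0,-0.4,0],[0,0,0,0,0,-0.8,0],[0,0,0,0,0,-0.8,0],[0,0,0,0,0,-0.8,0],[0,0,0,0,0,-0.8,0],[0,0,0,0,0,-0.8,0],[0,0,0,0,0,-0.3,0],[0,0,0,0,0,0,0]]'
python3 - <<'E'
from h import *
for n in("scene","top"):
    f=grab_frame(n); save(f,n+"7.png"); P=cloud(f)
    g=(np.hypot(P[...,0]-449,P[...,1]-232)<40)&(P[...,2]>104)&(P[...,2]<118)
    if g.sum()>5: print(n,'gate',cv2.minAreaRect(P[g][:,:2].astype(np.float32)))
    b=(np.hypot(P[...,0]-595,P[...,1]-56)<55)&(P[...,2]>140)&(P[...,2]<158)
    if b.sum()>5: print(n,'bar',np.median(P[b][:,2]),cv2.minAreaRect(P[b][:,:2].astype(np.float32)))
E
python3 plan.py
```

```text
clock: 16.45
eef_pos: [449.9, 232.7, 98.7]
tcp_rot: [3.134, -0.005, 1.521]
contact_force: [6.8, 3.8, 14.9]
opening: 0.184
grasp_force: 56.9
clock: 17.03
eef_pos: [445.6, 230.4, 95.9]
tcp_rot: [-3.141, 0.0, 1.521]
contact_force: [0.6, -0.2, -0.0]
opening: 0.997
grasp_force: 0.0
clock: 17.7
eef_pos: [446.8, 231.0, 215.7]
tcp_rot: [3.138, -0.002, 1.521]
contact_force: [0.2, 0.1, -0.0]
opening: 1.0
grasp_force: 0.0
scene gate ((453.37744140625, 232.00648498535156), (41.635711669921875, 16.445993423461914), 85.67040252685547)
scene bar 150.50739208813212 ((597.1057739257812, 55.413902282714844), (16.37994384765625, 94.38520812988281), 71.50122833251953)
top gate ((450.73095703125, 231.422119140625), (16.08342742919922, 39.17333984375), 0.1686396300792694)
top bar 151.01558822511902 ((593.3111572265625, 55.768341064453125), (16.354877471923828, 95.89388275146484), 71.8018569946289)
17.8 [445.5 230.3 213.2] [-180.      0.     87.14] F [ 0.2 -0.5 -0. ] T [0.01 0.01 0.06] open 1.002 grip 0.0 q [0.47 0.21 1.93 0.   1.   0.52]
```

View pics/scene7.png

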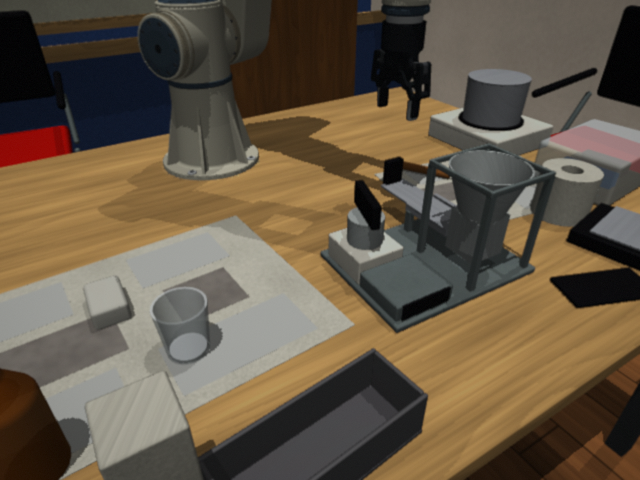

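The scene view shows the handle seated at (366,228), the gate grip drawn to (393,170), and the gripper clear. The camera travel reads slightly short, so I'll measure it more carefully.

Run:
```python
from h import *
for n in("scene","top"):
    f=grab_frame(n); Pn=cloud(f); P0=np.load(n+".npy")
    o=[]
    for P,c in((P0,499),(Pn,451)):
        g=(np.abs(P[...,0]-c)<25)&(np.abs(P[...,1]-231)<28)
        # top face, and vertical faces (x centre by extremes)
        t=P[g&(P[...,2]>108.5)&(P[...,2]<118)][:,:2]@np.array([.9992,-.040])
        s=P[g&(P[...,2]>70)&(P[...,2]<106)][:,:2]@np.array([.9992,-.040])
        o.append([len(t),t.mean(),np.median(t),*np.percentile(t,[3,97]),len(s),np.median(s) if len(s) else 0]); print(n,np.round(o[-1],1))
```

```text
scene [ 94.  492.  492.8 483.1 498.3 322.  496.8]
scene [ 87.  444.6 445.4 436.1 450.6 304.  448.5]
top [250.  487.7 487.5 480.4 495.2  65.  487.9]
top [240.  440.9 440.8 433.3 448.3  95.  444.2]
```

Run:
```python
import cv2,numpy as np
a=cv2.imread("pics/t6.png"); b=cv2.imread("pics/top7.png"); c=cv2.imread("pics/top.png")
for im in(c,a,b):
    g=im[:,:,:].astype(int); s=g[:,163:167].mean(1) # BGR per row; wood is R>>B
    d=(s[:,2]-s[:,0]); print([ (i,int(d[i])) for i in range(255,305)])
A=cv2.imread("pics/s5.png");B=cv2.imread("pics/scene7.png")
def crop(i,k): return cv2.resize(i[k],(390,400),interpolation=cv2.INTER_CUBIC)
cv2.imwrite("pics/cmp.png",np.hstack([crop(a,np.s_[260:310,130:180]),crop(b,np.s_[260:310,130:180])]))
```

```text
[(255, 3), (256, 2), (257, 2), (258, 2), (259, 3), (260, 3), (261, 4), (262, 5), (263, 5), (264, 6), (265, 12), (266, 21), (267, 21), (268, 24), (269, 29), (270, 32), (271, 32), (272, 33), (273, 34), (274, 36), (275, 40), (276, 45), (277, 48), (278, 52), (279, 55), (280, 54), (281, 52), (282, 51), (283, 54), (284, 54), (285, 55), (286, 54), (287, 54), (288, 55), (289, 54), (290, 55), (291, 56), (292, 56), (293, 54), (294, 53), (295, 53), (296, 53), (297, 53), (298, 53), (299, 53), (300, 52), (301, 55), (302, 56), (303, 56), (304, 55)]
[(255, 3), (256, 1), (257, 2), (258, 2), (259, 2), (260, 2), (261, 3), (262, 3), (263, 1), (264, 3), (265, 3), (266, 2), (267, 3), (268, 3), (269, 3), (270, 3), (271, 3), (272, 3), (273, 3), (274, 3), (275, 3), (276, 3), (277, 2), (278, 3), (279, 2), (280, 3), (281, 3), (282, 2), (283, 4), (284, 3), (285, 3), (286, 2), (287, 3), (288, 2), (289, 3), (290, 3), (291, 4), (292, 3), (293, 12), (294, 30), (295, 34), (296, 35), (297, 38), (298, 38), (299, 38), (300, 43), (301, 47), (302, 57), (303, 57), (304, 57)]
[(255, 2), (256, 3), (257, 3), (258, 2), (259, 3), (260, 2), (261, 1), (262, 2), (263, 3), (264, 2), (265, 3), (266, 2), (267, 2), (268, 3), (269, 3), (270, 2), (271, 3), (272, 3), (273, 2), (274, 3), (275, 2), (276, 3), (277, 4), (278, 3), (279, 3), (280, 2), (281, 3), (282, 3), (283, 3), (284, 2), (285, 2), (286, 2), (287, 2), (288, 4), (289, 2), (290, 3), (291, 3), (292, 4), (293, 12), (294, 30), (295, 35), (296, 34), (297, 37), (298, 37), (299, 38), (300, 40), (301, 47), (302, 54), (303, 56), (304, 57)]
```

View pics/cmp.png

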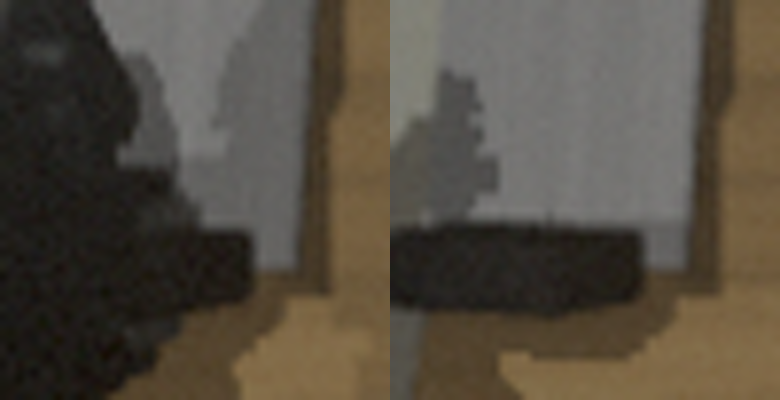

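The plate edge is at row 293 (crop y about 268) both under pull and after release, so the gate stayed at its stop. I'm handing in.

```bash
python3 -c "
from rig import r
print(r.sign_off())"
```

```text
the job is handed in; nothing more can be done
None
```

I seated the handle fully home on the splined shaft, drew the gate to a hard stop, let go of both and handed the job in at about 18 s; the gate moved about 47 to 51 mm, so I take it to have started partly open, and hand-in gave no verdict.

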